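Shut the middle drawer, then find and open the outer drawer that is not locked

TASK

The craft chest lets its outer drawers out only while the middle one is fully shut, and one of the two outer drawers is also locked with a key, we no longer know which. Push the open middle drawer fully home past its stiff catch, then try the outer drawers by hand, find the one that gives and pull it wide open, leaving the other two shut. Pull and push firmly but do not force anything, and leave the jars and the tin standing where they are.

Things in the scene. Friction and masses are not known exactly. Their poses are not given: they have to be found in the camera images.
- chest: Sage-green chest, cream top, 226 deep (x), 376 wide (y), 115 mm high, fixed. Origin: centre of its underside; x points from the drawer fronts inward, y to the robot's left. Three drawers side by side, 114.5 mm between centres, fronts 110 wide, z 10 to 104 mm, faces at x = -110 mm when shut. A hidden interlock keeps both outer drawers shut (about 1 mm of play) unless the middle one is home.
- mid_handle (a point): Middle of the brass bar handle of the middle drawer; moves with it. Round bar, 12 mm thick, 80 mm long along the chest's y, axis 86 mm above the table (29 mm below the chest top) and 42 mm in front of the drawer's face: a free gap of 36 mm between bar and face, open from above and below. Its two posts (10 mm thick) stand 36 mm either side of the middle.
- left_handle (a point): The same point on the left (+y) drawer's handle: same bar and gap.
- right_handle (a point): The same point on the right (-y) drawer's handle: same bar and gap.
- mid_drawer (a joint): Opening of the middle drawer (paint pots in it): 0 = home, to 0.115 m, growing along the chest's -x, towards the robot. Starts 55 to 95 mm out. Slides with 1 to 3 N; from 20 mm before home a sprung catch resists with up to about 13 N, pushing back outwards until 9 mm before home, then it snaps the drawer home and holds it with about 7 N. Solid stop at home.
- left_drawer (a joint): Opening of the left drawer (brushes in it), same sense and travel; starts shut. If free, and the middle drawer is home, it takes about 2 to 5 N to start and 2 to 4 N to slide, has no catch and stays where it is left. If locked it stops dead after about 1 mm of play. The lock cannot be seen.
- right_drawer (a joint): Opening of the right drawer, as the left. Exactly one of left and right is locked.
- top_jar: Clear glass jar with white cap, 64 mm across, 75 mm high, standing on the rear half of the chest top (loose). Origin: centre of its underside, z axis up.
- brush_jar: Pale jar of brushes, 72 mm across, 85 mm high (brushes to 170 mm), standing loose on the table to the left in front of the chest. Origin: centre of its underside, z up.
- paint_tin: Metal paint tin, 84 mm across, 80 mm high, standing loose on the table to the right in front of the chest. Origin: centre of its underside, z up.
Things that resemble listed ones, but are neither listed nor needed, are in the scene too. There is more than one size of the brush_jar; the one meant has the size given above.

How it is judged:
On the way, in this order (a step that is already met when the one before it is completed fails the run):
1. the middle drawer is pushed fully home (within 3 mm) and stays there (value of joint mid_drawer below 0.003 m), for 0.2 s.
2. the outer drawer that is not locked is pulled open by more than 80 mm, the middle one still home (value of joint mid_drawer below 0.003 m and value of joint any of left_drawer, right_drawer above 0.08 m), for 0.2 s.
At the end, for the whole second after the job is handed in: Middle drawer home within 3 mm; exactly one outer drawer open by more than 80 mm and the other shut within 5 mm; all drawers at rest; top jar, brush jar and paint tin upright and within 40 mm of where they stood (value of joint mid_drawer below 0.003 m and ((value of joint left_drawer above 0.08 m and value of joint right_drawer below 0.005 m) or (value of joint right_drawer above 0.08 m and value of joint left_drawer below 0.005 m)) and velocity of joint mid_drawer between -0.01 and 0.01 m/s and velocity of joint left_drawer between -0.01 and 0.01 m/s and velocity of joint right_drawer between -0.01 and 0.01 m/s and angle between each of top_jar, brush_jar, paint_tin's own z axis and vertical below 0.15 rad); the robot touches nothing.
It fails at once if the robot forces the chest or a drawer with more than 70 N (contact force between any of the arm, the fingers and chest above 70 N).
It fails at once if the top jar, brush jar or paint tin is knocked over or shifted by more than 40 mm (distance of any of top_jar, brush_jar, paint_tin from where it was at the start of the episode above 0.04 m or angle between any of top_jar, brush_jar, paint_tin's own z axis and vertical above 0.5 rad).
It also fails if it takes over 54 s, if anything falls off the work surface, if the arm or the gripper's body presses on something with over 40 N, if the wrist force passes 120 N, or if a joint passes its speed limit or range.

ROBOT

A 7-joint arm with a two-finger parallel gripper is mounted at the origin on the work surface. World frame = base frame: x ahead of the robot, y to its left, z up, the work surface at z = 0. Lengths are in m, angles in rad, forces in N, time in s.
With the tool pointing down it reaches from about 0.4 to 0.85 m from the base axis. Payload 4.5 kg.
Tool frame: the origin (TCP) lies between the finger pads; the fingertips stand 25 mm ahead of it and the grasp point (between the pads) lies 6 mm ahead of it (r.tips_ahead is the distance from the TCP to the fingertips, in m); z points along the fingers, y is the direction in which the jaws open and shut (so a half turn about z gives the same grasp; the last joint's range is limited). The gripper opens to 88 mm and grips with 3 to 60 N. Pads are 18 mm wide; open, the fingers measure 123 mm over their backs; the gripper's body (75 mm by 187 mm) begins 45 mm behind the grasp point.
Start: joints at [1.368, 0.689, -0.195, 1.565, 0.157, 0.902, -0.215], TCP at [0.147, -0.608, 0.24] pointing down, gripper open.
Joint ranges: [-3.01, 3.01], [-0.46, 2.08], [-1.47, 1.51], [0.13, 2.56], [-1, 4.14], [0.04, 2.09], [-2.66, 2.66]. Speed limits (rad/s): [2.57, 2.57, 3.14, 3.14, 3.14, 3.14, 3.14].

INTERFACE

Orientations are given as a unit quaternion [x, y, z, w].
In Python, from plant import r, imaging gives the robot as it stands.
- The arm moves only by the tool send_rows, never from a script. Its argument "moves" is one flat list of numbers, 6 for each row, row after row: the shift along the tool's x, y, z in m, then the turn, a rotation vector about the tool's x, y, z in degrees. A call has exactly 5 rows; each row is the pose to reach, as a shift and turn from the pose measured when the call began, along the tool's axes at that moment; what a row does not reach only later rows make up. A row lasts 1/12 s, in which the tool goes at most 41.7 mm and 7.16 degrees, less where a joint would pass 70% of its speed; a pose out of reach is approached as far as the arm can. A call with a gripper value outside its range is refused whole. "claw" is the closure, from -1 (fully open) to 1 (shut), so that 0 is half open, set as the call begins (left out, the last holds). The fingers move at their own pace and stop on an object; "grip_force" is the grip in N (left out, the last holds). Time passes only in rows, so rows that repeat a pose let the fingers close, or fill a call up. It gives the time, the measured TCP pose, the force and the opening at its end, in the units of the state.
- r.get_state(): the state, without advancing time (a new reading comes with each control period).
- imaging.snapshot(name): name is "side" or "top" or "wrist"; returns a dict with "image" (420x560x3 uint8, red, green, blue), "depth" (420x560 float32, m along the optical axis (not along the pixel's ray), 0 where there is no reading), "mtx" (3x3 intrinsics, pixels), "rvec" (rotation vector, rad) and "tvec" (3), from world to camera coordinates, as OpenCV has them. Camera axes: x right, y down, z forward; pixel columns grow to the right and rows downward; lengths in m; the calibration is good to about 2 mm. A picture is of the moment at which its call begins.
- r.finish_job(): hands the job in, once; it reports no verdict.
Trained networks look in a picture, given as the dict that the camera call returned (one of the last four; its "shot" number tells which), for a name from the list of things; names that differ only in an ending like _2 or _b are one class to them, and where a whole thing is asked for, a point or a joint stands for the part that bears it (a point fixed in the world has none). Each returns a list of dicts, best first, with "score" (0 to 1); they miss things now and then, are a little off and sometimes report something else, mostly with a low value. They report only what shows in the picture. A call takes as long as a camera call. They do not tell look-alikes from the thing itself.
- imaging.look_for(query, picture): "box" ([centre column, centre row, width, height] as shares, 0 to 1, of the picture: columns of its width, rows of its height, round what is visible of it).
- imaging.silhouettes(query, picture): "pixels" (420x560 bool, what is visible of it) and "box" ([centre column, centre row, width, height] as shares, 0 to 1, of the picture: columns of its width, rows of its height, round what is visible of it).
- imaging.pinpoint(query, picture): "point" ([column, row] as shares, 0 to 1, of the picture: columns of its width, rows of its height: a listed point, or the origin of a listed thing).
The state is a dict: "clock": time; "q": joint angles; "qd": joint speeds; "joint_torque": joint torques, N m; "tool_pos": TCP position; "eef_rot": TCP orientation; "contact_force": force on the tool from outside, world axes, zero at the start; "moment": the same for the moment, N m; "opening": opening from 0.0 (shut) to 1.0 (fully open).
Only numpy, scipy, OpenCV 4.12 (cv2) and the standard library are available. Lean on these libraries where they do the work, as an engineer would, in place of code of your own. Each camera call takes 0.05 s, during which the arm holds its last target.

## Working session

There is one attempt and no reset: what is moved stays moved. The work goes in short steps, Python scripts to look and compute and a tool call to move; the robot and the scene stay as the last step left them, time stands still between calls to the robot, and variables do not carry over. Pictures are saved under pics/ and viewed, and the job is handed in when it is done.

Besides the shell and the picture viewer there is one more tool, called after "Emit:" as name(argument=value, ...), one argument or row to a line, values as JSON. send_rows: Moves the arm, as the interface text tells. Its arguments: {"type":"object","properties":{"moves":{"type":"array"},"claw":{"type":"number"},"grip_force":{"type":"number"}},"required":["moves"]}

```bash
ls; mkdir -p pics; cat > h.py <<'E'
import numpy as np, cv2
from scipy.spatial.transform import Rotation as R
from plant import r, imaging
def snap(n,f=None):
    p=imaging.snapshot(n)
    if f: cv2.imwrite('pics/'+f+'.png',p['image'][:,:,::-1])
    return p
def world(p,px,d=None):
    u,v=px
    if d is None:
        d=p['depth'][int(round(v)),int(round(u))]
    K=np.array(p['mtx']);Rm=cv2.Rodrigues(np.array(p['rvec'],float))[0]
    c=np.linalg.inv(K)@np.array([u,v,1.])*d
    return Rm.T@(c-np.array(p['tvec']).ravel())
def ray(p,px,z):
    a=world(p,px,0.);b=world(p,px,1.)
    return a+(b-a)*(z-a[2])/(b[2]-a[2])
def proj(p,X):
    return cv2.projectPoints(np.array(X,float).reshape(-1,1,3),np.array(p['rvec'],float),np.array(p['tvec'],float),np.array(p['mtx']),None)[0].reshape(-1,2)
def st():
    s=r.get_state()
    for k in ['clock','q','tool_pos','eef_rot','contact_force','opening']: print(k,np.round(s[k],4))
    return s
E
python3 - <<'E'
from h import *
s=st();print(R.from_quat(s['eef_rot']).as_matrix().round(3))
for n in ['top','side']:
    p=snap(n,n+'0')
    for q in ['mid_handle','left_handle','right_handle','chest','top_jar','brush_jar','paint_tin']:
        for o in imaging.pinpoint(q,p)[:3]:
            px=np.array(o['point'])*[560,420]
            print(n,q,round(o['score'],2),px.round(),world(p,px).round(3), ray(p,px,{'m':.086,'l':.086,'r':.086,'t':.115}.get(q[0],0)).round(3))
E
```

```text
pics
clock 0.0
q [ 1.3678  0.69   -0.1945  1.5663  0.1573  0.9025 -0.2151]
tool_pos [ 0.1464 -0.607   0.2393]
eef_rot [ 9.930e-01  1.182e-01 -2.000e-04 -9.000e-04]
contact_force [ 0.5464  0.2763 -0.8571]
opening 0.9998
[[ 0.972  0.235 -0.001]
 [ 0.235 -0.972  0.002]
 [-0.    -0.002 -1.   ]]
top mid_handle 0.66 [297. 264.] [ 0.512 -0.034  0.094] [ 0.513 -0.034  0.086]
top left_handle 0.72 [252. 230.] [0.58  0.082 0.094] [0.581 0.082 0.086]
top right_handle 0.95 [345. 248.] [ 0.564 -0.144  0.091] [ 0.564 -0.145  0.086]
top right_handle 0.48 [311. 187.] [ 0.699 -0.046  0.114] [ 0.706 -0.048  0.086]
top right_handle 0.31 [321. 163.] [ 0.737 -0.06   0.186] [ 0.77  -0.067  0.086]
top chest 0.97 [308. 189.] [ 0.692 -0.039  0.118] [ 0.722 -0.045  0.   ]
top top_jar 0.68 [322. 159.] [ 0.746 -0.062  0.191] [ 0.771 -0.067  0.115]
top brush_jar 0.9 [199. 228.] [0.571 0.211 0.089] [0.583 0.23  0.   ]
top brush_jar 0.85 [148. 265.] [0.467 0.309 0.12 ] [0.47  0.347 0.   ]
top brush_jar 0.75 [202. 179.] [0.685 0.217 0.119] [0.715 0.243 0.   ]
top paint_tin 0.94 [410. 265.] [ 0.541 -0.305  0.081] [ 0.549 -0.33   0.   ]
side mid_handle 0.6 [223. 242.] [ 0.511 -0.036  0.091] [ 0.511 -0.032  0.086]
side left_handle 0.56 [238. 196.] [0.581 0.076 0.089] [0.582 0.079 0.086]
side right_handle 0.63 [267. 275.] [ 0.569 -0.145  0.087] [ 0.569 -0.144  0.086]
side chest 0.95 [315. 241.] [ 0.684 -0.122  0.114] [ 0.723 -0.053  0.   ]
side chest 0.62 [301. 377.] [ 0.554 -0.346  0.08 ] [ 0.566 -0.325  0.   ]
side top_jar 0.68 [338. 209.] [ 0.747 -0.093  0.151] [ 0.764 -0.068  0.115]
side brush_jar 0.98 [266. 160.] [0.676 0.14  0.114] [0.715 0.255 0.   ]
side brush_jar 0.97 [180. 161.] [0.484 0.297 0.043] [ 0.486  0.345 -0.   ]
side brush_jar 0.83 [220. 177.] [0.567 0.199 0.044] [0.573 0.242 0.   ]
side paint_tin 0.87 [299. 379.] [ 0.55  -0.347  0.08 ] [ 0.561 -0.326  0.   ]
```

View pics/top0.png

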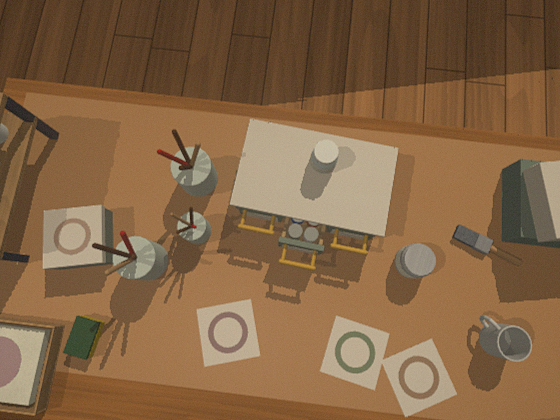

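View pics/side0.png

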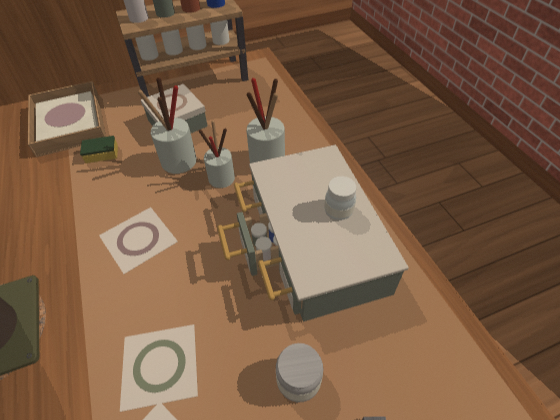

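```bash
python3 - <<'E'
from h import *
for n in ['top','side']:
    p=snap(n)
    m=imaging.silhouettes('chest',p)[0]['pixels']
    v,u=np.nonzero((p['depth']>0))
    K=np.array(p['mtx']);Rm=cv2.Rodrigues(np.array(p['rvec'],float))[0]
    d=p['depth'][v,u]
    W=((np.linalg.inv(K)@np.c_[u,v,np.ones(len(u))].T*d).T-np.array(p['tvec']).ravel())@Rm
    s=(abs(W[:,2]-.116)<.008)&(W[:,0]>.55)&(W[:,0]<.9)&(abs(W[:,1]+.04)<.3)&m[v,u]
    print(n,s.sum(),np.median(W[s,2]))
    mm=np.zeros((420,560),np.uint8);mm[v[s],u[s]]=1
    mm=cv2.morphologyEx(mm,cv2.MORPH_OPEN,np.ones((3,3)))
    vv,uu=np.nonzero(mm)
    P=np.array([ray(p,(a,b),.115)[:2] for a,b in zip(uu,vv)])
    rc=cv2.minAreaRect((P*1000).astype(np.float32));print(rc,cv2.boxPoints(rc))
    # brass
    hsv=cv2.cvtColor(p['image'],cv2.COLOR_RGB2HSV)[v,u]
    b=(hsv[:,0]>15)&(hsv[:,0]<32)&(hsv[:,1]>130)&(hsv[:,2]>90)&(abs(W[:,2]-.088)<.012)&(W[:,0]>.45)&(W[:,0]<.62)&(abs(W[:,1]+.03)<.19)
    th=np.radians(-4)
    print(b.sum()); 
    for lo,hi in [(-.21,-.09),(-.085,.03),(.03,.15)]:
        q=b&(W[:,1]>lo)&(W[:,1]<hi); Q=W[q]
        if len(Q): print(len(Q),Q.mean(0).round(3),Q.min(0).round(3),Q.max(0).round(3))
E
```

```text
top 13120 0.11511178078620243
((725.7738647460938, -53.50587463378906), (375.2467041015625, 226.50709533691406), 84.71538543701172) [[ 595.721   -229.90071]
 [ 821.2653  -250.76274]
 [ 855.8267   122.88896]
 [ 630.2824   143.75099]]
869
298 [ 0.571 -0.154  0.091] [ 0.553 -0.197  0.084] [ 0.607 -0.108  0.096]
309 [ 0.52  -0.034  0.09 ] [ 0.502 -0.078  0.083] [0.582 0.03  0.099]
262 [0.59  0.073 0.091] [0.574 0.031 0.084] [0.62  0.118 0.098]
side 13308 0.11353941036339288
((726.4542846679688, -54.98213195800781), (376.9537048339844, 225.63961791992188), 84.81707000732422) [[ 597.0695   -232.49669 ]
 [ 821.78656  -252.88004 ]
 [ 855.83905   122.532425]
 [ 631.122     142.91577 ]]
938
381 [ 0.572 -0.157  0.089] [ 0.554 -0.198  0.083] [ 0.608 -0.109  0.094]
330 [ 0.521 -0.037  0.089] [ 0.503 -0.079  0.083] [0.58  0.029 0.093]
227 [0.591 0.07  0.089] [0.575 0.031 0.083] [0.619 0.117 0.093]
```

```bash
cat >> h.py <<'E'
YAW=np.radians(-5.25); C=np.array([.726,-.054]); CX=np.array([np.cos(YAW),np.sin(YAW)]); CY=np.array([-np.sin(YAW),np.cos(YAW)])
def loc(x,y): return C+CX*x+CY*y
def to(x,y,z,chest=True):
    s=r.get_state(); M=R.from_quat(s['eef_rot']).as_matrix()
    xy=loc(x,y) if chest else np.array([x,y])
    T=np.c_[np.r_[CX,0],np.r_[CY,0]*-1,[0,0,-1]]
    d=M.T@(np.r_[xy,z]-s['tool_pos'])
    rv=np.degrees(R.from_matrix(M.T@T).as_rotvec())
    print('shift mm',(d*1000).round(1),'turn',rv.round(2))
def here():
    s=r.get_state(); d=s['tool_pos'][:2]-C
    print('t',round(float(s['clock']),2),'chest xy',np.round([d@CX,d@CY],4),'z',np.round(s['tool_pos'][2],4),'F',np.round(s['contact_force'],1),'op',np.round(s['opening'],2))
E
python3 - <<'E'
from h import *
here()
m=np.array([.514,-.0345])-C; print('mid local',m@CX,m@CY)
to(-.152-.061+.024,0,.20)
E
```

```text
t 1.0 chest xy [-0.5263 -0.6042] z 0.2401 F [ 0.4  0.7 -1.3] op 1.0
mid local -0.2128949262097646 1.9852931064598472e-05
shift mm [ 514.2 -463.2   40.1] turn [ 0.   -0.   18.82]
```

Emit:
send_rows(
  moves=[0.03,-0.027,0,0,0,4,0.06,-0.054,0,0,0,8,0.09,-0.081,0,0,0,12,0.12,-0.108,0,0,0,16,0.15,-0.135,0,0,0,18.82],
  claw=1,
  grip_force=20,
)

```text
clock: 1.42
tool_pos: [0.2616, -0.4397, 0.2403]
eef_rot: [0.999, -0.048, 0.0, 0.0]
contact_force: [1.6, -0.4, 0.1]
opening: 0.645
```

```bash
python3 -c "
from h import *
here();to(-.189,0,.2)"
```

```text
t 1.42 chest xy [-0.4272 -0.4265] z 0.2403 F [ 1.6 -0.4  0.1] op 0.64
shift mm [ 236.5 -427.5   40.3] turn [ 0.02 -0.04 -0.23]
```

Emit:
send_rows(
  moves=[0.019,-0.035,0,0,0,0,0.038,-0.07,0,0,0,0,0.057,-0.105,0,0,0,0,0.076,-0.14,0,0,0,0,0.095,-0.175,0,0,0,-0.2],
)

```text
clock: 1.83
tool_pos: [0.3738, -0.2729, 0.2406]
eef_rot: [0.999, -0.046, 0.001, 0.0]
contact_force: [0.7, -0.7, -0.6]
opening: 0.266
```

```bash
python3 -c "
from h import *
here();to(-.189,0,.2)"
```

```text
t 1.83 chest xy [-0.3307 -0.2502] z 0.2406 F [ 0.7 -0.7 -0.6] op 0.27
shift mm [ 141.5 -250.3   40.6] turn [ 0.04 -0.07 -0.03]
```

Emit:
send_rows(
  moves=[0.019,-0.034,0,0,0,0,0.038,-0.068,0,0,0,0,0.057,-0.102,0,0,0,0,0.076,-0.136,0,0,0,0,0.095,-0.17,0.01,0,0,0],
)

```text
clock: 2.25
tool_pos: [0.4862, -0.1107, 0.232]
eef_rot: [0.999, -0.046, 0.003, 0.001]
contact_force: [0.4, -0.8, 0.7]
opening: 0.006
```

```bash
python3 -c "
from h import *
here();to(-.189,0,.16)"
```

```text
t 2.25 chest xy [-0.2336 -0.0784] z 0.232 F [ 0.4 -0.8  0.7] op 0.01
shift mm [ 44.2 -78.5  72.2] turn [ 0.06 -0.3  -0.03]
```

Emit:
send_rows(
  moves=[0.012,-0.02,0.018,0,0,0,0.024,-0.04,0.036,0,0,0,0.036,-0.06,0.054,0,0,0,0.044,-0.0785,0.072,0,0,0,0.0442,-0.0785,0.072,0,0,0],
)

```text
clock: 2.67
tool_pos: [0.5385, -0.0312, 0.1573]
eef_rot: [0.999, -0.042, 0.001, -0.001]
contact_force: [0.5, 1.1, 0.4]
opening: 0.004
```

```bash
python3 -c "
from h import *
here();to(-.189,0,.09)
for n in ['top','side','wrist']:
  p=snap(n,n+'1')
  for o in imaging.pinpoint('mid_handle',p)[:1]:
    px=np.array(o['point'])*[560,420];print(n,o['score'],px.round(),ray(p,px,.086).round(3))
  print(proj(p,np.r_[loc(-.213,0),.086]).round())
"
```

```text
t 2.67 chest xy [-0.1888  0.0056] z 0.1573 F [0.5 1.1 0.4] op 0.0
shift mm [-0.4  5.7 67.3] turn [-0.13 -0.15  0.39]
[[297. 263.]]
side 0.79 [222. 241.] [ 0.51  -0.028  0.086]
[[224. 242.]]
wrist 0.66 [274. 248.] [ 0.511 -0.033  0.086]
[[276. 245.]]
```

View pics/side1.png

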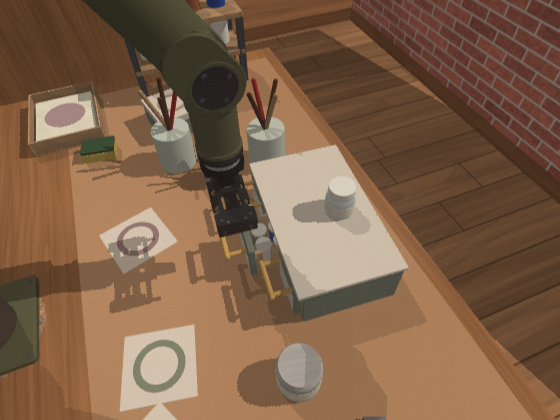

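View pics/wrist1.png

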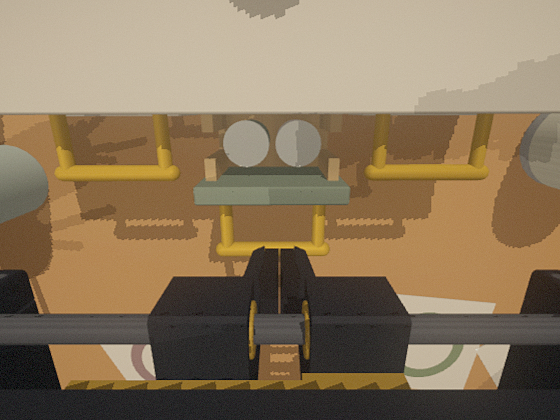

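Emit:
send_rows(
  moves=[-0.001,0.0055,0.005,0,0,0.3,-0.001,0.0055,0.012,0,0,0.3,-0.001,0.0055,0.02,0,0,0.3,-0.001,0.0055,0.028,0,0,0.3,-0.001,0.0055,0.03,0,0,0.3],
)

```text
clock: 3.38
tool_pos: [0.5354, -0.0438, 0.1295]
eef_rot: [0.999, -0.05, 0.002, 0.001]
contact_force: [-0.1, -0.4, -0.4]
opening: 0.005
```

```bash
python3 -c "
from h import *
here();to(-.190,0,.09)
p=snap('wrist','wrist2')
"
```

```text
t 3.38 chest xy [-0.1907 -0.0073] z 0.1295 F [-0.1 -0.4 -0.4] op 0.01
shift mm [ 0.5 -7.4 39.5] turn [ 0.1  -0.23 -0.47]
```

View pics/wrist2.png

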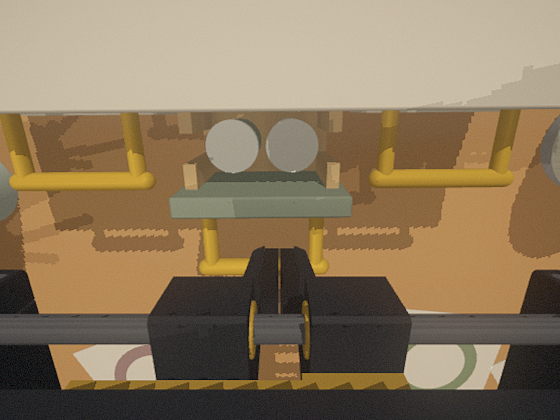

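Emit:
send_rows(
  moves=[0.0005,-0.004,0.008,0,0,-0.4,0.0005,-0.007,0.016,0,0,-0.4,0.0005,-0.007,0.025,0,0,-0.4,0.0005,-0.007,0.034,0,0,-0.4,0.0005,-0.007,0.038,0,0,-0.4],
)

```text
clock: 3.85
tool_pos: [0.5361, -0.0367, 0.09]
eef_rot: [0.999, -0.046, 0.001, 0.001]
contact_force: [-0.1, -0.4, -0.7]
opening: 0.004
```

```bash
python3 -c "
from h import *
here();to(-.190,0,.09)
p=snap('wrist','wrist3');snap('side','side3');here()
"
```

```text
t 3.85 chest xy [-1.907e-01 -1.000e-04] z 0.09 F [-0.1 -0.4 -0.7] op 0.0
shift mm [ 0.7 -0.1 -0. ] turn [ 0.11 -0.11 -0.03]
t 3.95 chest xy [-0.1906 -0.0004] z 0.0905 F [-0.8 -0.2 -0.2] op 0.01
```

View pics/wrist3.png

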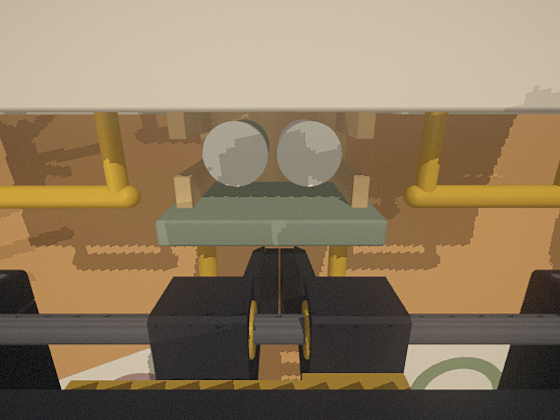

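Emit:
send_rows(
  moves=[0.008,0,0,0,0,0,0.016,0,0,0,0,0,0.024,0,0,0,0,0,0.032,0,0,0,0,0,0.04,0,0,0,0,0],
)

```text
clock: 4.37
tool_pos: [0.5765, -0.0409, 0.0905]
eef_rot: [0.999, -0.046, 0.001, 0.001]
contact_force: [-2.6, -0.5, -1.7]
opening: 0.003
```

```bash
python3 -c "
from h import *
here();to(-.119,0,.09)
"
```

```text
t 4.37 chest xy [-0.1501 -0.0006] z 0.0905 F [-2.6 -0.5 -1.7] op 0.0
shift mm [31.1 -0.7  0.5] turn [ 0.13 -0.07 -0.06]
```

Emit:
send_rows(
  moves=[0.005,0,0,0,0,0,0.01,0,0,0,0,0,0.014,0,0,0,0,0,0.017,0,0,0,0,0,0.02,0,0,0,0,0],
)

```text
clock: 4.78
tool_pos: [0.5943, -0.0425, 0.0907]
eef_rot: [0.999, -0.046, -0.002, 0.001]
contact_force: [-5.1, 0.5, 1.9]
opening: 0.005
```

```bash
python3 -c "
from h import *
here();to(-.119,0,.09)
"
```

```text
t 4.78 chest xy [-0.1322 -0.0006] z 0.0907 F [-5.1  0.5  1.9] op 0.01
shift mm [13.2 -0.7  0.6] turn [ 0.14  0.22 -0.06]
```

Emit:
send_rows(
  moves=[0.003,-0.0005,0,0,0,0,0.006,-0.0005,0,0,0,0,0.009,-0.0005,0,0,0,0,0.011,-0.0005,0,0,0,0,0.012,-0.0005,0,0,0,0],
)

```text
clock: 5.2
tool_pos: [0.6046, -0.0428, 0.0906]
eef_rot: [0.999, -0.046, -0.004, 0.001]
contact_force: [-8.0, 1.7, 7.8]
opening: 0.004
```

```bash
python3 -c "
from h import *
here();to(-.119,0,.09)
"
```

```text
t 5.2 chest xy [-0.1219  0.    ] z 0.0906 F [-8.   1.7  7.8] op 0.0
shift mm [2.9 0.  0.6] turn [ 0.14  0.46 -0.05]
```

```bash
python3 -c "
from h import *
p=snap('wrist','wrist4');snap('side','side4');here()
p=snap('top','top4');here()
"
```

```text
t 5.3 chest xy [-0.1219 -0.    ] z 0.0906 F [-5.6  0.9  4.3] op 0.0
t 5.35 chest xy [-0.1219 -0.    ] z 0.0906 F [-6.2  0.3  4.9] op 0.0
```

View pics/wrist4.png

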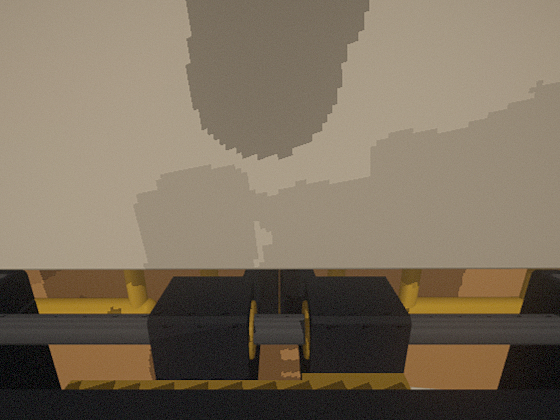

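View pics/side4.png

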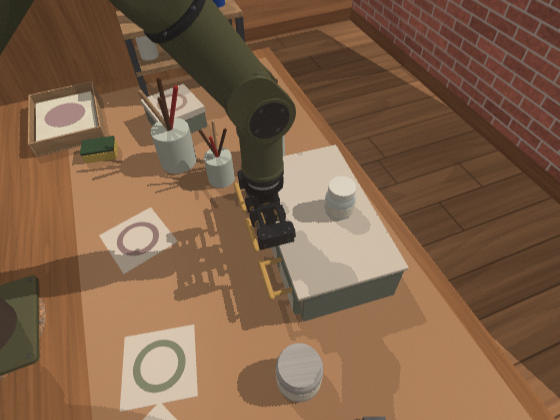

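Emit:
send_rows(
  moves=[-0.006,0,0,0,0,0,-0.006,0,-0.02,0,0,0,-0.006,0,-0.045,0,0,0,-0.006,0,-0.07,0,0,0,-0.006,0,-0.07,0,0,0],
)

```text
clock: 5.77
tool_pos: [0.6035, -0.0424, 0.1656]
eef_rot: [0.999, -0.046, 0.002, 0.001]
contact_force: [1.2, -0.4, 0.7]
opening: 0.007
```

```bash
python3 -c "
from h import *
p=snap('wrist','wrist5');here()
for q in ['mid_handle','left_handle','right_handle']:
  for o in imaging.pinpoint(q,p)[:2]:
    px=np.array(o['point'])*[560,420];x=ray(p,px,.086);d=x[:2]-C;print(q,o['score'],px.round(),np.round([d@CX,d@CY],4))
print(proj(p,[np.r_[loc(-.152,y),.086] for y in (-.1145,0,.1145)]).round())
"
```

```text
t 5.82 chest xy [-0.1244  0.0004] z 0.1635 F [ 0.6  1.  -0.5] op 0.0
mid_handle 0.84 [277. 248.] [-0.1518  0.001 ]
left_handle 0.9 [134. 253.] [-0.1559  0.1188]
right_handle 0.6 [410. 251.] [-0.1544 -0.1086]
right_handle 0.56 [540. 205.] [-0.1147 -0.2059]
[[417. 248.]
 [278. 248.]
 [139. 249.]]
```

View pics/wrist5.png

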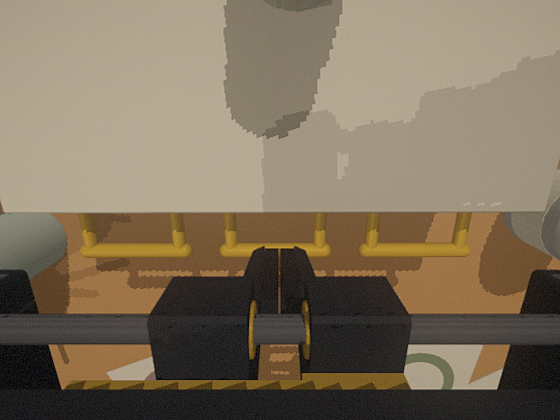

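```bash
python3 -c "
from h import *
here();to(-.129,-.1145,.155)
"
```

```text
t 5.97 chest xy [-0.1276  0.0002] z 0.1599 F [-0.6  0.2  0.2] op 0.0
shift mm [ -1.2 114.7   5.2] turn [ 0.14  0.47 -0.04]
```

Emit:
send_rows(
  moves=[-0.001,0.03,0,0,0.2,0,-0.001,0.06,0,0,0.4,0,-0.001,0.09,0,0,0.47,0,-0.001,0.1145,0,0,0.47,0,-0.001,0.1145,0,0,0.47,0],
)

```text
clock: 6.38
tool_pos: [0.5851, -0.164, 0.1589]
eef_rot: [0.999, -0.051, -0.001, 0.004]
contact_force: [-0.1, -1.4, 0.3]
opening: 0.004
```

```bash
python3 -c "
from h import *
p=snap('wrist');here();to(-.129,-.1145,.09)
"
```

```text
t 6.43 chest xy [-0.1299 -0.1185] z 0.1589 F [-0.2  0.4 -0.1] op 0.01
shift mm [ 1.  -4.3 68.9] turn [ 0.27  0.13 -0.4 ]
```

Emit:
send_rows(
  moves=[0.001,-0.004,0.01,0,0,-0.3,0.001,-0.004,0.025,0,0,-0.3,0.001,-0.004,0.042,0,0,-0.3,0.001,-0.004,0.06,0,0,-0.3,0.001,-0.004,0.068,0,0,-0.3],
)

```text
clock: 6.85
tool_pos: [0.5856, -0.1534, 0.0874]
eef_rot: [0.999, -0.045, -0.004, 0.001]
contact_force: [-0.0, -0.3, -0.2]
opening: 0.005
```

```bash
python3 -c "
from h import *
here();p=snap('wrist','wrist6');here();to(-.129,-.1145,.09)
"
```

```text
t 6.85 chest xy [-0.1307 -0.1119] z 0.0874 F [-0.  -0.3 -0.2] op 0.01
t 6.9 chest xy [-0.1312 -0.1121] z 0.0869 F [-0.   1.5 -1. ] op 0.0
shift mm [ 2.2  2.4 -3.1] turn [0.15 0.48 0.08]
```

View pics/wrist6.png

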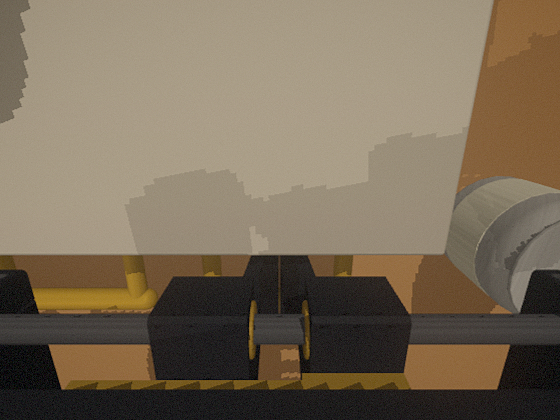

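Emit:
send_rows(
  moves=[-0.003,0,-0.002,0,0,0,-0.005,0,-0.002,0,0,0,-0.007,0,-0.002,0,0,0,-0.009,0,-0.002,0,0,0,-0.01,0,-0.002,0,0,0],
)

```text
clock: 7.32
tool_pos: [0.5766, -0.1525, 0.0901]
eef_rot: [0.999, -0.045, -0.002, 0.001]
contact_force: [2.7, 0.7, 0.3]
opening: 0.007
```

```bash
python3 -c "
from h import *
here()"
```

```text
t 7.32 chest xy [-0.1398 -0.1118] z 0.0901 F [2.7 0.7 0.3] op 0.01
```

Contact at about 3 N. Pull a bit further, in small steps.

Emit:
send_rows(
  moves=[-0.002,0,0,0,0,0,-0.004,0,0,0,0,0,-0.005,0,0,0,0,0,-0.006,0,0,0,0,0,-0.006,0,0,0,0,0],
)

```text
clock: 7.73
tool_pos: [0.5706, -0.152, 0.0905]
eef_rot: [0.999, -0.045, -0.002, 0.001]
contact_force: [1.9, 0.5, 3.4]
opening: 0.006
```

```bash
python3 -c "
from h import *
here()"
```

```text
t 7.73 chest xy [-0.1458 -0.1118] z 0.0905 F [1.9 0.5 3.4] op 0.01
```

Emit:
send_rows(
  moves=[-0.007,0,0,0,0,0,-0.015,0,0,0,0,0,-0.023,0,0,0,0,0,-0.031,0,0,0,0,0,-0.039,0,0,0,0,0],
)

```text
clock: 8.15
tool_pos: [0.5305, -0.1484, 0.0907]
eef_rot: [0.999, -0.045, -0.002, 0.001]
contact_force: [3.4, 0.7, 1.6]
opening: 0.007
```

```bash
python3 -c "
from h import *
here();to(-.238,-.112,.09)"
```

```text
t 8.15 chest xy [-0.186  -0.1119] z 0.0907 F [3.4 0.7 1.6] op 0.01
shift mm [-52.    0.    0.9] turn [0.14 0.28 0.08]
```

Emit:
send_rows(
  moves=[-0.011,0,0,0,0,0,-0.022,0,0,0,0,0,-0.033,0,0,0,0,0,-0.044,0,0,0,0,0,-0.052,0,0,0,0,0],
)

```text
clock: 8.57
tool_pos: [0.4768, -0.1436, 0.0909]
eef_rot: [0.999, -0.045, -0.003, 0.001]
contact_force: [2.3, 0.2, 0.3]
opening: 0.006
```

Emit:
send_rows(
  moves=[0,0,0,0,0,0,0.004,0,0,0,0,0,0.006,0,0,0,0,0,0.006,0,0,0,0,0,0.006,0,0,0,0,0],
)

```text
clock: 8.98
tool_pos: [0.4828, -0.1442, 0.0906]
eef_rot: [0.999, -0.045, -0.004, 0.001]
contact_force: [0.3, -0.2, 0.2]
opening: 0.001
```

```bash
python3 -c "
from h import *
here();to(-.232,-.112,.09)
snap('side','side7')"
```

```text
t 8.98 chest xy [-0.2339 -0.1121] z 0.0906 F [ 0.3 -0.2  0.2] op 0.0
shift mm [ 1.9 -0.1  0.6] turn [0.14 0.41 0.07]
```

View pics/side7.png

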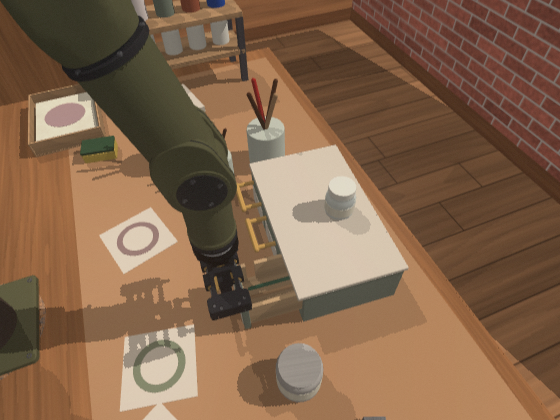

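Emit:
send_rows(
  moves=[0,0,-0.02,0,0,0,0,0,-0.045,0,0,0,0,0,-0.075,0,0,0,0,0,-0.105,0,0,0,0,0,-0.13,0,0,0],
)

```text
clock: 9.45
tool_pos: [0.4835, -0.144, 0.2224]
eef_rot: [0.999, -0.045, -0.004, 0.001]
contact_force: [0.8, -0.0, 0.1]
opening: 0.005
```

Emit:
send_rows(
  moves=[0,0.035,0,0,0,0,0,0.07,0,0,0,0,0,0.105,0,0,0,0,0,0.14,0,0,0,0,0,0.175,0,0,0,0],
)

```text
clock: 9.87
tool_pos: [0.4669, -0.3198, 0.2228]
eef_rot: [0.999, -0.045, -0.004, 0.001]
contact_force: [0.9, -0.5, -0.2]
opening: 0.003
```

```bash
python3 -c "
from h import *
here()
for n in ['top','side']:
  p=snap(n,n+'8')
  for q in ['mid_handle','left_handle','right_handle']:
   for o in imaging.pinpoint(q,p)[:2]:
    px=np.array(o['point'])*[560,420];x=ray(p,px,.086);d=x[:2]-C;print(n,q,round(o['score'],2),px.round(),np.round([d@CX,d@CY],4))
  for q in ['top_jar','brush_jar','paint_tin']:
   for o in imaging.pinpoint(q,p)[:3]:
    px=np.array(o['point'])*[560,420];print(n,q,round(o['score'],2),px.round(),ray(p,px,.115 if q[0]=='t' else 0).round(3))
"
```

```text
t 9.87 chest xy [-0.2337 -0.2884] z 0.2228 F [ 0.9 -0.5 -0.2] op 0.0
top mid_handle 0.9 [299. 238.] [-0.1529  0.0071]
top left_handle 0.79 [251. 231.] [-0.1595  0.1245]
top right_handle 0.95 [339. 291.] [-0.2551 -0.11  ]
top top_jar 0.94 [320. 165.] [ 0.756 -0.064  0.115]
top brush_jar 0.91 [149. 264.] [0.474 0.344 0.   ]
top brush_jar 0.81 [201. 181.] [ 0.71   0.243 -0.   ]
top brush_jar 0.74 [197. 226.] [0.587 0.237 0.   ]
top paint_tin 0.58 [409. 265.] [ 0.551 -0.328  0.   ]
side mid_handle 0.7 [254. 235.] [-0.149   0.0003]
side top_jar 0.66 [339. 209.] [ 0.767 -0.068  0.115]
side brush_jar 0.59 [266. 156.] [0.719 0.269 0.   ]
side paint_tin 0.91 [304. 378.] [ 0.569 -0.329  0.   ]
```

View pics/top8.png

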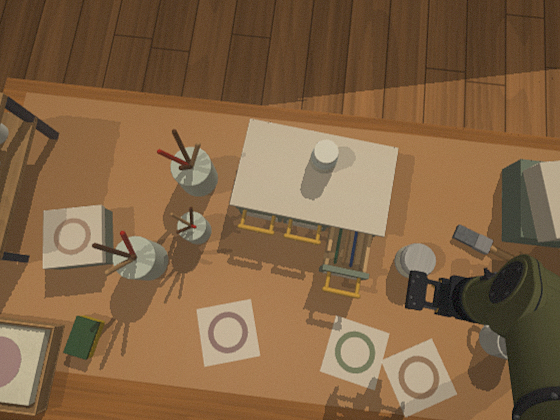

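View pics/side8.png

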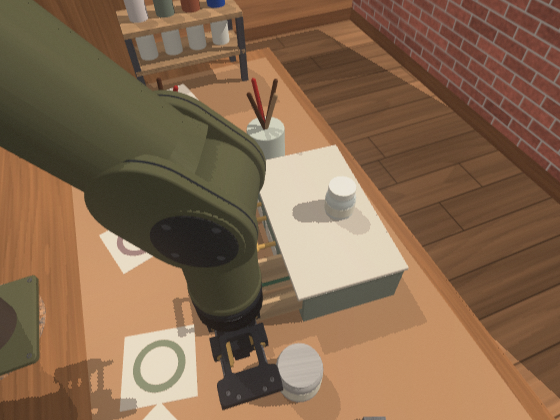

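```bash
python3 -c "
from h import *
here()
for n in ['top','side']:
  p=snap(n)
  v,u=np.nonzero(p['depth']>0)
  K=np.array(p['mtx']);Rm=cv2.Rodrigues(np.array(p['rvec'],float))[0]
  W=((np.linalg.inv(K)@np.c_[u,v,np.ones(len(u))].T*p['depth'][v,u]).T-np.array(p['tvec']).ravel())@Rm
  hsv=cv2.cvtColor(p['image'],cv2.COLOR_RGB2HSV)[v,u]
  d=W[:,:2]-C; x=d@CX;y=d@CY
  b=(hsv[:,0]>15)&(hsv[:,0]<32)&(hsv[:,1]>130)&(hsv[:,2]>70)&(abs(W[:,2]-.088)<.012)&(x>-.29)&(x<-.12)
  for yc in (-.1145,0,.1145):
    q=b&(abs(y-yc)<.028); 
    if q.sum(): print(n,yc,q.sum(),np.percentile(x[q],[5,50,95]).round(4))
"
```

```text
t 10.57 chest xy [-0.2329 -0.2864] z 0.2229 F [-0.3 -0.2 -0.8] op 0.01
top -0.1145 122 [-0.2639 -0.2588 -0.2535]
top 0 112 [-0.1593 -0.1547 -0.1491]
top 0.1145 109 [-0.1594 -0.1546 -0.1493]
side 0 2 [-0.1481 -0.1477 -0.1473]
```

Middle and left bars are level to 0.1 mm (both shut), and the right one is about 104 mm out.

```bash
python3 -c "
from h import *
print(r.finish_job())"
```

```text
the job is handed in; nothing more can be done
None
```

The middle drawer is shut past its catch, and the right drawer, which turned out to be the free one, is open about 104 mm. I handed the job in at about 10.6 s of the 54 s.

- **Middle drawer:** I pushed on its face with closed fingers in the handle gap; the force readings stayed at about 8 N per axis or less. The fingers met the chest's top edge just before the end, and the catch pulled the drawer the rest of the way in.
- **Right drawer:** I hooked its handle and it gave at about 3 N, so I pulled it open. Because it moved freely, I never tried the left drawer. That it is locked follows only from exactly one outer drawer being locked.

**Last checks:**
- **Drawers:** In the top picture the middle and left handle bars lie within 0.1 mm of each other, so both read as shut. The final side picture had the arm in the way, so I could not confirm the handles from there.
- **Jars and tin:** They look upright and where they stood. The network's positions for them moved by up to about 16 mm between looks, while the pictures show no change.
- **Arm:** The gripper stood clear at 0.22 m height with about 1 N or less on the force reading. Only the pictures show that the arm's links touch nothing.

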